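Set and lock the sliding leg of the wheel truing stand

TASK

Set up the wheel truing stand: push its sliding leg in against the spring until the leg's index lines up with the pointer already set on the scale bar, and while holding it there squeeze the cam lever shut against the thumb rest. Finish still holding: the hand stays clenched around lever and thumb rest with the leg on the pointer. Do not shift the pointer, and leave everything else on the shelf where it is.

Things in the scene. Friction and masses are not known exactly. Their poses are not given: they have to be found in the camera images.
- stand: wheel truing stand, fixed: grey base 340 x 150 mm, 16 mm high, origin mid underside. Its +x runs along the rail from the sliding leg (outer end, near the robot) to the fixed upright at x = +145 mm; +y is the scale bar's side; z up. Uprights 245 mm high. Under the hand's working place there are only the rail and an end stop (x = -160 mm), up to z = 42 mm
- leg: aluminium sliding leg with all it carries (plate, thumb rest, lever). Frame as the stand's, on its origin when the leg is fully out, where a spring keeps it at the start. Slides along stand +x, up to 85 mm. Pushing it in takes about 4.5 N, 0.4 N more per 10 mm; let go with the lever open, it comes back out. Upright at leg x = 0; a low brace slopes from it to x = -60 mm, z = 50 mm
- plate_face (a point): middle of the outer face (facing stand -x) of the leg's flat upright hand plate, leg x = -110 mm, z = 70 mm. Plate: y = -58 to +58 mm, z = 42 to 85 mm, 8 mm thick, slot for the lever at y = +1 to +21 mm. Thumb rest and lever stick out of it. The sides of two fingers straddling them can push the leg by this face, and go on doing so while they close
- lever_blade: steel blade of the cam lever: 55 mm long (its x), 9 mm thick, z = 55 to 85 mm; origin mid underside. Shut, it lies beside the thumb rest, outer side at y = +12 mm: the two together are 25 mm wide, centred at y = -0.5 mm, and reach 55 mm out from the plate. At the start it is swung out to +y; 32 mm out from the plate its outer side is then at y = +33 mm at most
- lever (a joint): angle of the cam lever about its upright pivot (18 mm behind the plate's outer face, y = +18 mm): 0 = shut on its stop, grows as it swings out to +y; starts at 0.26 to 0.38 rad. Stays where it is left. Turning it takes 0.12 N m, a little more near the end, where the cam bites the rail, tends to push the leg back out, then locks it
- blade_tip (a point): outer end of the lever blade, at mid height
- leg_index (a point): tip of the leg's index, a 6 mm wide arm with an engraved line reaching out to +y towards the scale bar: leg x = -30 mm, y = 56 mm, z = 37 mm
- pointer_mark (a point): line on the dark pointer, 8 mm wide, clamped on the scale bar (stand y = 56 mm, z = 30 mm). The leg is set when leg_index has the same stand x as this point, after 30 to 70 mm of travel. A push of more than 8 N shifts the pointer
- seat_collar: bystander: aluminium seat post collar, a ring 42 mm across, 15 mm high, near the stand
- lever_cover: bystander: orange plastic brake lever cover, 120 mm long, 14 mm high
- pedal_wrench: bystander: flat steel pedal wrench, 280 mm long, 8 mm high, lying beside the stand
- glass_dish: bystander: small glass dish, 90 mm across, 32 mm high
- valve_cap: bystander: black valve cap, 10 mm across, 15 mm high, near the stand
- spoke_key: bystander: round spoke key, 44 mm across, 8 mm high, beside the stand
- oil_bottle: bystander: white oil bottle, 44 mm across, 130 mm high
- thumb_rest (a point): middle of the thumb rest, a black fixed bar on the leg, sticking out from the plate to stand -x: 55 mm long, 10 mm wide, z = 55 to 85 mm. The middle is 27.5 mm out from the plate, y = -8 mm, z = 70 mm; its outer side is at y = -13 mm

How it is judged:
By the outcome, as a careful person would: the job done as asked, in the order asked, and still so for the second after the job is handed in, while the arm keeps its last pose, push and grip.
It also fails if it takes over 35 s, if anything falls off the work surface, if the arm or the gripper's body presses on something with over 40 N, if the wrist force passes 120 N, or if a joint passes its speed limit or range.

ROBOT

A 6-joint arm with a two-finger parallel gripper is mounted at the origin on the work surface. World frame = base frame: x ahead of the robot, y to its left, z up, the work surface at z = 0. Lengths are in mm, angles in rad, forces in N, time in s.
With the tool pointing down it reaches from about 350 to 975 mm from the base axis. Payload 7.1 kg.
Tool frame: the origin (TCP) lies at the very end of the fingers, on their centre line; the grasp point (between the pads) lies 19 mm behind it; z points along the fingers, x is the direction in which the jaws open and shut, and the axes are right-handed (so a half turn about z gives the same grasp; the last joint's range is limited). The gripper opens to 88 mm and grips with 3 to 60 N. Pads are 20 mm wide; open, the fingers measure 115 mm over their backs; the gripper's body (75 mm by 178 mm) begins 61 mm behind the grasp point.
Start: joints at [1.108, 0.423, 1.63, -0, 1.089, -0.019], TCP at [268.326, 564.452, 222.675] pointing down, gripper open.
Joint ranges: [-3, 3], [-0.9, 2.11], [0.09, 2.58], [-1.31, 4.45], [0.11, 2.69], [-2.54, 2.54]. Speed limits (rad/s): [2.39, 2.39, 3.01, 3.14, 3.14, 3.14].

INTERFACE

Orientations are given as a rotation vector (axis times angle).
In Python, from workcell import ctrl gives the robot as it stands. The module is installed in compiled form; this text tells all that it offers.
- The arm moves only by the tool move_arm, never from a script. Its argument "motion" is a list of rows, each a list of 2 entries, a list of its own where there are three numbers: the shift along the tool's x, y, z normalised to -1 to 1, where 1 is 150 mm, then the turn, a rotation vector about the tool's x, y, z normalised to -1 to 1, where 1 is 60 degrees. In form: [[[x, y, z], [rx, ry, rz]], ...]. A call has exactly 5 rows; each row is the pose to reach, as a shift and turn from the pose commanded when the call began, along the tool's axes at that moment; what a row does not reach only later rows make up. A row lasts 1/8 s, in which the tool goes at most 62.5 mm and 10.7 degrees, less where a joint would pass 70% of its speed; a pose out of reach is approached as far as the arm can. A call with a number of a shift or a turn outside -1 to 1 is refused whole. A call with a gripper value outside its range is refused whole. "gripper" is the opening, from 0 (shut) to 1 (fully open), set as the call begins (left out, the last holds). The fingers move at their own pace and stop on an object; the grip force is fixed at half the most. Time passes only in rows, so rows that repeat a pose let the fingers close, or fill a call up. It gives the time, the measured TCP pose, the force and the opening at its end, in the units of the state.
- ctrl.get_obs(): the state, without advancing time (a new reading comes with each control period).
- ctrl.get_image(name): name is "side" or "top" or "wrist"; returns a dict with "pixels" (420x560x3 uint8, red, green, blue), "camera_matrix" (3x3 intrinsics, pixels), "D" ([k1, k2, p1, p2, k3] as OpenCV has them; the pictures are not rectified), "R" (3x3) and "t" (3): a world point X has camera coordinates R X + t; the wrist camera has in their place "mount" (4x4, takes a point from camera to tool coordinates, whose origin is the TCP and whose axes are the tool frame's). Camera axes: x right, y down, z forward; pixel columns grow to the right and rows downward; lengths in mm; the calibration is good to about 2 mm. A picture is of the moment at which its call begins: read the wrist's pose just before it. There is no depth.
- ctrl.close_job(): hands the job in, once; it reports no verdict.
Trained networks look in the newest picture that a camera, given by its name, has taken for a name from the list of things; names that differ only in an ending like _2 or _b are one class to them, and where a whole thing is asked for, a point or a joint stands for the part that bears it (a point fixed in the world has none). Each returns a list of dicts, best first, with "p" (0 to 1); they miss things now and then, are a little off and sometimes report something else, mostly with a low value. They report only what shows in the picture. A call takes as long as a camera call.
- ctrl.boxes_of(camera, name): "location" ([x, y, z] in mm, in world coordinates, good to about 4 mm: the middle of the surface that is visible of it).
- ctrl.regions_of(camera, name): "mask" (420x560 bool, what is visible of it).
- ctrl.pinpoint(camera, name): "location" ([x, y, z] in mm, in world coordinates, good to about 4 mm: a listed point, or the origin of a listed thing).
The state is a dict: "t": time; "qpos": joint angles; "qvel": joint speeds; "joint_torque": joint torques, N m; "ee_pos": TCP position; "orientation": TCP orientation; "ft_force": force on the tool from outside, world axes, zero at the start; "moment": the same for the moment, N m; "width": finger opening in mm.
Only numpy, scipy, OpenCV 4.12 (cv2) and the standard library are available. Lean on these libraries where they do the work, as an engineer would, in place of code of your own. Each camera call takes 0.05 s, during which the arm holds its last target.

## Working session

There is one attempt and no reset: what is moved stays moved. The work goes in short steps, Python scripts to look and compute and a tool call to move; the robot and the scene stay as the last step left them, time stands still between calls to the robot, and variables do not carry over. Pictures are saved under pics/ and viewed, and the job is handed in when it is done.

Besides the shell and the picture viewer there is one more tool, called after ">>>" as a command line: name --argument value ..., lists and objects as JSON in quotes. move_arm: Moves the arm, as the interface text tells. Its arguments: {"type":"object","properties":{"motion":{"type":"array","items":{"type":"array"}},"gripper":{"type":"number"}},"required":["motion"]}

```bash
mkdir -p pics
cat > h.py <<'E'
from workcell import ctrl
import numpy as np, cv2
def save(cam,fn):
    o=ctrl.get_obs(); im=ctrl.get_image(cam); cv2.imwrite('pics/'+fn,im['pixels'][:,:,::-1]); return o,im
E
python3 - <<'E'
from h import *
o=ctrl.get_obs(); print({k:np.round(v,3) for k,v in o.items()})
for c in ['side','top','wrist']:
    save(c,c+'0.png')
    for n in ['stand','leg','plate_face','thumb_rest','leg_index','pointer_mark','blade_tip','lever_blade']:
        r=ctrl.pinpoint(c,n); print(c,n,[(np.round(x['location'],1),round(x['p'],2)) for x in r[:2]])
E
```

```text
{'t': np.float64(0.0), 'qpos': array([ 1.108,  0.424,  1.631, -0.   ,  1.089, -0.019]), 'qvel': array([ 0.001, -0.001, -0.   , -0.   , -0.002, -0.001]), 'joint_torque': array([-4.0000e-03, -5.4464e+01, -2.7366e+01,  6.4000e-02,  2.3000e-02,
       -0.0000e+00]), 'ee_pos': array([268.102, 563.97 , 221.9  ]), 'orientation': array([ 2.655e+00,  1.678e+00, -2.000e-03]), 'ft_force': array([-0.35 ,  0.335,  0.527]), 'moment': array([ 0.024, -0.035,  0.004]), 'width': np.float64(87.844)}
side stand [(array([568.6, 527.6,  -3.1]), 0.59), (array([642.4, -97.9,  -2.7]), 0.58)]
side leg [(array([644.4, -98.5,  -1.4]), 0.95), (array([444.6, 405.1,  -0.9]), 0.21)]
side plate_face [(array([ 532.9, -104.5,   73.3]), 0.61)]
side thumb_rest [(array([ 505.9, -111.7,   73.4]), 0.78)]
side leg_index [(array([607.8, -41.7,  38.9]), 0.76), (array([4.484e+02, 4.070e+02, 2.000e-01]), 0.67)]
side pointer_mark [(array([658. , -39.4,  32.8]), 0.58), (array([642.3, -99.5,  -1.4]), 0.32)]
side blade_tip [(array([477.9, -75.5,  69.6]), 0.48)]
side lever_blade [(array([500.8, -81.1,  54.1]), 0.52)]
top stand [(array([646.9, -94.3,  -3.9]), 0.71)]
top leg [(array([ 6.443e+02, -9.660e+01,  6.000e-01]), 0.92), (array([504.2, -84. ,  58.3]), 0.32)]
top plate_face [(array([529.2, -97.8,  68.8]), 0.73), (array([476.1,  27.8,  -3. ]), 0.52)]
top thumb_rest [(array([ 505.8, -112.6,   71.8]), 0.79)]
top leg_index [(array([608.7, -43.1,  32.2]), 0.66)]
top pointer_mark [(array([642.7, -93.5,   1.4]), 0.63), (array([655.3, -37.5,  28.5]), 0.5)]
top blade_tip [(array([476.2, -74.5,  70.3]), 0.72), (array([608.9, -42. ,  34.7]), 0.49)]
top lever_blade [(array([503.6, -82.3,  56.8]), 0.66), (array([6.422e+02, 4.558e+02, 3.000e-01]), 0.34)]
wrist stand []
wrist leg []
wrist plate_face []
wrist thumb_rest []
wrist leg_index []
wrist pointer_mark []
wrist blade_tip []
wrist lever_blade []
```

View pics/side0.png

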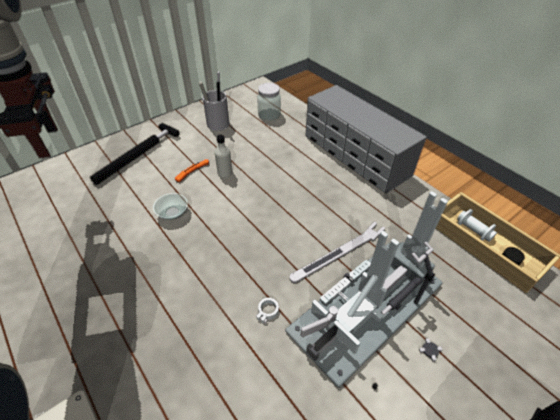

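View pics/top0.png

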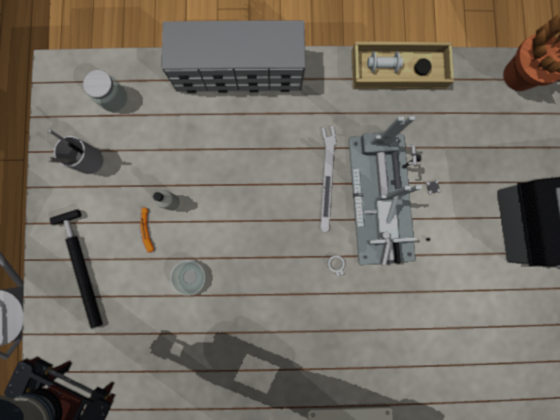

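Run:
```python
from h import *
im=cv2.imread('pics/top0.png')[120:275,310:450]; cv2.imwrite('pics/topz.png',cv2.resize(im,None,fx=3.8,fy=3.8,interpolation=cv2.INTER_CUBIC))
im=cv2.imread('pics/side0.png')[180:390,270:450]; cv2.imwrite('pics/sidez.png',cv2.resize(im,None,fx=2.8,fy=2.8,interpolation=cv2.INTER_CUBIC))
P={'stand':(0,0,0),'leg':(0,0,0),'plate_face':(-110,0,70),'thumb_rest':(-137.5,-8,70),'leg_index':(-30,56,37)}
A=[];B=[];S={'side':{},'top':{}}
for c in ['side','top']:
  for k in range(2):
    ctrl.get_image(c)
    for n in P:
        for x in ctrl.pinpoint(c,n):
            L=np.array(x['location'])
            if abs(L-np.array([643,-97,0])-P[n]).max()<15: A.append(P[n]);B.append(L)
A=np.array(A,float);B=np.array(B)
from scipy.optimize import least_squares
def f(p):
    c,s=np.cos(p[2]),np.sin(p[2]); x=A[:,0]*c-A[:,1]*s+p[0]; y=A[:,0]*s+A[:,1]*c+p[1]
    return np.r_[x-B[:,0],y-B[:,1]]
r=least_squares(f,[643,-97,0],loss='soft_l1',f_scale=3);print(r.x,len(A));print(np.round(r.fun,1)); print((B-A)[:,2].mean())
```

```text
[ 6.42676335e+02 -9.63396202e+01  5.40154696e-02] 20
[-1.4  1.3  1.   1.2 -0.3 -2.9 -2.1  1.8  1.7 -0.4 -3.9 -1.2  2.2 -1.8
  2.2 -7.2  2.5  1.2  0.1  0.6 -2.5  0.5  3.5 -0.7  1.4 -2.2  3.7  3.9
  0.5 -2.5 -0.9  0.5 -2.  -0.8  0.7  0.7  0.4 -4.6 -0.1  0.9]
-0.6250000000000001
```

View pics/topz.png

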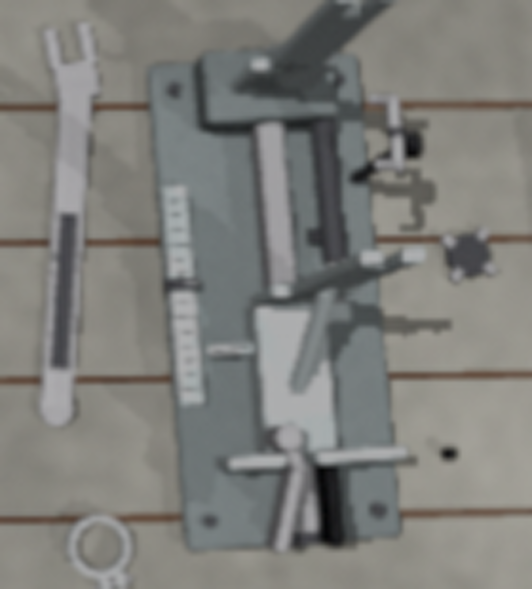

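View pics/sidez.png

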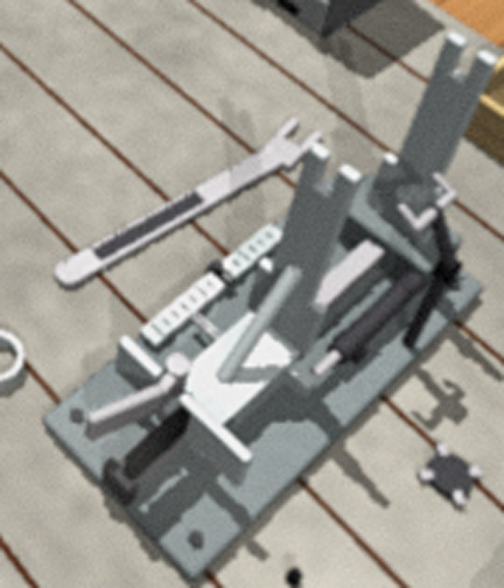

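```bash
cat >> h.py <<'E'
def ray(im,uv,z):
    p=cv2.undistortPoints(np.array([[uv]],float),im['camera_matrix'],im['D'])[0,0]
    R=im['R'];C=-R.T@im['t']; d=R.T@np.array([p[0],p[1],1]); return C+d*(z-C[2])/d[2]
E
python3 - <<'E'
from h import *
im=ctrl.get_image('top')
def q(x,y,z): return np.round(ray(im,(310+(x+.5)/3.8-.5,120+(y+.5)/3.8-.5),z),1)
for n,x,y,z in [('TL',150,63,16),('TR',358,55,16),('BL',187,548,16),('BR',400,535,16),('index',208,350,37),('pointer',183,284,30),('blade tip',281,548,85),('thumb tip',333,543,85),('plateL',229,463,85),('plateR',411,457,85),('collar',100,547,10),('cap',449,453,10)]: print(n,q(x,y,z))
E
```

```text
TL [810.3 -15.1  16. ]
TR [ 815.3 -162.4   16. ]
BL [473.7 -31.2  16. ]
BR [ 479.9 -178.7   16. ]
index [607.2 -44.6  37. ]
pointer [653.  -30.5  30. ]
blade tip [476.5 -76.4  85. ]
thumb tip [ 479. -110.   85.]
plateL [530.9 -44.6  85. ]
plateR [ 532.9 -162.5   85. ]
collar [475.1  27.4  10. ]
cap [ 535.5 -217.5   10. ]
```

Run:
```python
from h import *
im=ctrl.get_image('wrist'); print(np.round(im['mount'],3)); print(im['camera_matrix'],im['D']); print(ctrl.get_obs()['t'])
```

```text
[[ 1.0000e+00 -1.0000e-03  1.0000e-03  6.9900e-01]
 [ 1.0000e-03  9.6300e-01  2.7000e-01 -7.4711e+01]
 [-1.0000e-03 -2.7000e-01  9.6300e-01 -1.6240e+02]
 [ 0.0000e+00  0.0000e+00  0.0000e+00  1.0000e+00]]
[[293.11979496   0.         281.69476784]
 [  0.         293.11979496 207.42820856]
 [  0.           0.           1.        ]] [-0.00283384  0.          0.          0.          0.        ]
2.65
```

View pics/wrist0.png

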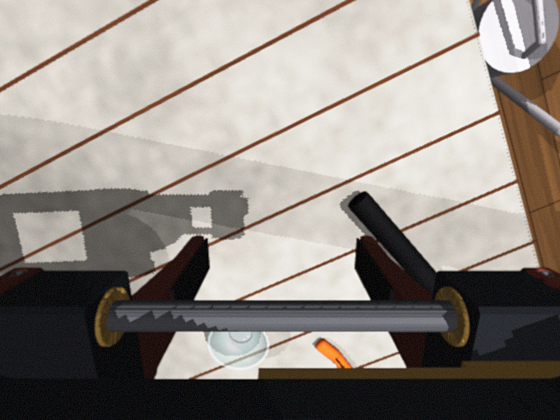

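```bash
cat >> h.py <<'E'
from scipy.spatial.transform import Rotation as Rn
def rel(goal,a,o=None,down=True):
    o=o or ctrl.get_obs(); R=Rn.from_rotvec(o['orientation']).as_matrix()
    G=np.array([[np.cos(a),np.sin(a),0],[np.sin(a),-np.cos(a),0],[0,0,-1]])
    s=R.T@(np.array(goal)-o['ee_pos'])/150; w=Rn.from_matrix(R.T@G).as_rotvec()/np.radians(60)
    return np.round(s,3),np.round(w,3)
E
python3 - <<'E'
from h import *
# plan sequence
p=np.array([268.3,564.4,222.]);a=1.127
for g,na in [((347,385,215),.25),((425,180,210),-.6),((480,0,205),-1.3),((504,-103.3,200),-1.524)]:
    o={'ee_pos':p,'orientation':Rn.from_matrix(np.array([[np.cos(a),np.sin(a),0],[np.sin(a),-np.cos(a),0],[0,0,-1]])).as_rotvec()}
    print(rel(g,na,o)); p=np.array(g,float);a=na
E
```

```text
(array([-0.855,  0.987,  0.047]), array([0.   , 0.   , 0.837]))
(array([0.166, 1.453, 0.033]), array([ 0.   , -0.   ,  0.812]))
(array([0.98 , 0.783, 0.033]), array([ 0.   , -0.   ,  0.668]))
(array([0.706, 0.03 , 0.033]), array([ 0.   , -0.   ,  0.214]))
```

>>> move_arm --motion '[[[-0.85, 0.98, 0.05], [0, 0, 0.84]], [[-0.85, 0.98, 0.05], [0, 0, 0.84]], [[-0.85, 0.98, 0.05], [0, 0, 0.84]], [[-0.85, 0.98, 0.05], [0, 0, 0.84]], [[-0.85, 0.98, 0.05], [0, 0, 0.84]]]' --gripper 1

```text
t: 3.28
ee_pos: [347.0, 385.1, 215.4]
orientation: [-3.119, -0.377, -0.0]
ft_force: [-0.4, 0.9, 0.2]
width: 87.6
```

>>> move_arm --motion '[[[0.14, 1.0, 0.03], [0, 0, 0.85]], [[0.14, 1.0, 0.03], [0, 0, 0.85]], [[0.14, 1.0, 0.03], [0, 0, 0.85]], [[0.14, 1.0, 0.03], [0, 0, 0.85]], [[0.14, 1.0, 0.03], [0, 0, 0.85]]]'

```text
t: 3.9
ee_pos: [403.7, 245.4, 210.8]
orientation: [-2.977, 1.002, -0.0]
ft_force: [-0.1, 0.4, -0.0]
width: 88.0
```

Run:
```python
from h import *
o=ctrl.get_obs();print(o['t'],o['ee_pos'],o['orientation'],o['qpos']);print(rel((480,0,205),-1.524,o)); print(rel((470,60,205),-1.3,o))
```

```text
3.9 [403.74577212 245.38688936 210.84020155] [-2.97729084e+00  1.00182424e+00 -3.26708264e-04] [5.20912710e-01 2.14621907e-01 1.96841578e+00 2.80660422e-05
 9.58215497e-01 1.17007167e+00]
(array([1.394, 0.996, 0.039]), array([-0.   ,  0.   ,  0.835]))
(array([1.099, 0.718, 0.039]), array([-0.   , -0.   ,  0.621]))
```

>>> move_arm --motion '[[[1.0, 0.72, 0.04], [0, 0, 0.83]], [[1.0, 0.72, 0.04], [0, 0, 0.83]], [[1.0, 0.72, 0.04], [0, 0, 0.83]], [[1.0, 0.72, 0.04], [0, 0, 0.83]], [[1.0, 0.72, 0.04], [0, 0, 0.83]]]'

```text
t: 4.53
ee_pos: [459.0, 68.4, 204.8]
orientation: [-2.278, 2.163, -0.0]
ft_force: [-0.0, 0.5, 0.6]
width: 87.5
```

Run:
```python
from h import *
o=ctrl.get_obs();print(o['t'],o['ee_pos'],o['orientation'],o['qpos']);print(rel((504,-103.3,200),-1.524,o))
```

```text
4.525 [459.04880629  68.38333787 204.75674017] [-2.27790872e+00  2.16329002e+00 -1.18290496e-04] [1.22214111e-01 2.11206500e-01 1.99042224e+00 4.23583236e-05
 9.39803930e-01 1.64138080e+00]
(array([ 1.158, -0.24 ,  0.032]), array([-0.   ,  0.   ,  0.005]))
```

>>> move_arm --motion '[[[1.0, -0.24, 0.03], [0, 0, 0]], [[1.0, -0.24, 0.03], [0, 0, 0]], [[1.0, -0.24, 0.03], [0, 0, 0]], [[1.0, -0.24, 0.03], [0, 0, 0]], [[1.0, -0.24, 0.03], [0, 0, 0]]]'

```text
t: 5.15
ee_pos: [503.0, -77.5, 200.1]
orientation: [2.286, -2.155, -0.001]
ft_force: [-0.4, 0.2, -0.8]
width: 88.0
```

Run:
```python
from h import *
o,im=save('wrist','w1.png');print(o['t'],o['ee_pos'],o['orientation'],o['qvel']);
for n in ['plate_face','thumb_rest','leg_index','pointer_mark','blade_tip','lever_blade']:
        r=ctrl.pinpoint('wrist',n); print(n,[(np.round(x['location'],1),round(x['p'],2)) for x in r[:2]])
p=cv2.imread('pics/w1.png'); cv2.imwrite('pics/w1z.png',cv2.resize(p,(800,600),interpolation=cv2.INTER_CUBIC))
```

```text
5.15 [503.04358974 -77.47493001 200.05680165] [ 2.28557586e+00 -2.15516468e+00 -1.08317567e-03] [ 0.01827353 -0.0048512   0.0040734  -0.00021506 -0.00225939 -0.00264374]
plate_face [(array([534.9, -97.3,  72.2]), 0.77), (array([503.4, -83.2,  52.9]), 0.4)]
thumb_rest [(array([ 501.9, -110.1,   71.8]), 0.83)]
leg_index [(array([ 533.6, -102.3,   71.5]), 0.71), (array([609.3, -46.3,  37.9]), 0.7)]
pointer_mark [(array([657.7, -42.8,  31.8]), 0.79), (array([477.8, -72.3,  67.5]), 0.39)]
blade_tip [(array([479.5, -75.8,  67.4]), 0.8)]
lever_blade [(array([505.6, -83.5,  55.9]), 0.93), (array([ 6.414e+02, -9.790e+01,  4.000e-01]), 0.44)]
```

View pics/w1z.png

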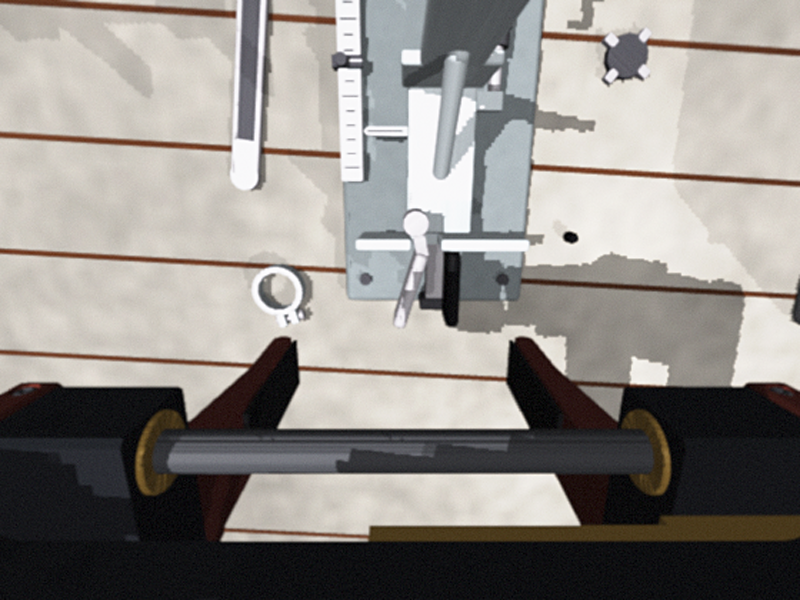

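Run:
```python
import cv2
p=cv2.imread('pics/w1.png')[20:220,220:380]; cv2.imwrite('pics/w1c.png',cv2.resize(p,None,fx=3,fy=3,interpolation=cv2.INTER_CUBIC))
p=cv2.imread('pics/w1.png')[25:110,220:300]; cv2.imwrite('pics/w1d.png',cv2.resize(p,None,fx=7,fy=7,interpolation=cv2.INTER_CUBIC))
```

```text
(no output)
```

View pics/w1d.png

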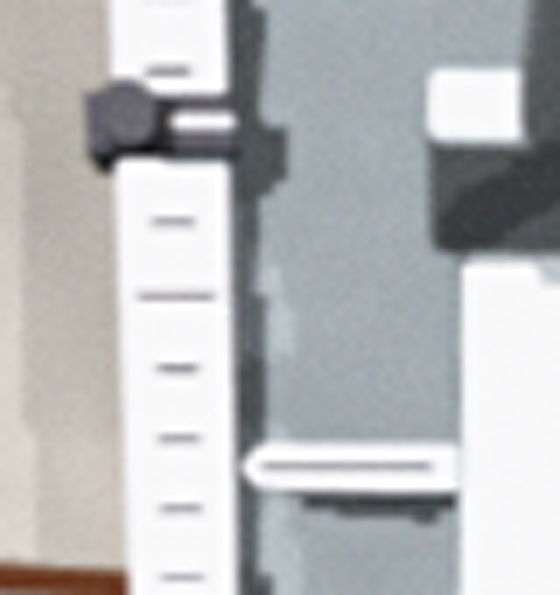

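View pics/w1c.png

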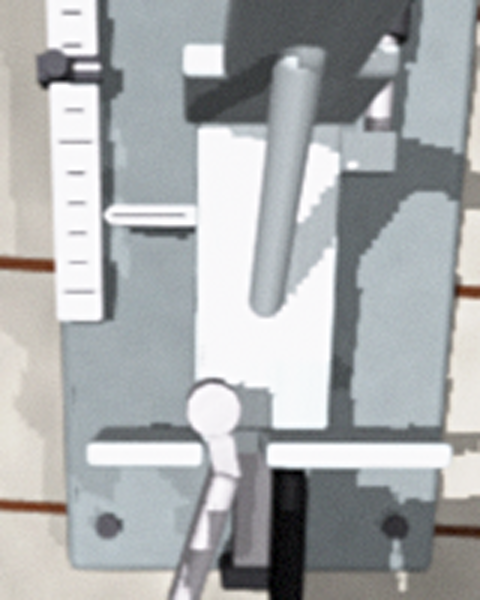

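```bash
cat >> h.py <<'E'
def wray(im,o,uv,z):
    p=cv2.undistortPoints(np.array([[uv]],float),im['camera_matrix'],im['D'])[0,0]
    R=Rn.from_rotvec(o['orientation']).as_matrix();M=im['mount']
    C=R@M[:3,3]+o['ee_pos']; d=R@(M[:3,:3]@np.array([p[0],p[1],1])); return C+d*(z-C[2])/d[2]
E
python3 - <<'E'
from h import *
o=ctrl.get_obs(); im=ctrl.get_image('wrist')
def zz(x,y,f,u,v,z): return np.round(wray(im,o,(u+(x+.5)/f-.5,v+(y+.5)/f-.5),z),1)
for n,x,y,z in [('pointer',235,121,30),('pointerz34',235,121,34),('index',246,467,37),('bar1',232,180,30),('bar2',240,595,30),('tick1',175,296,30),('tick',180,577,30)]: print(n,zz(x,y,7,220,25,z))
for n,x,y,z in [('plL',88,465,85),('plR',450,467,85),('BL',75,568,16),('BR',433,571,16),('topR',475,20,16),('thumb tipR',304,587,85),('thumb plateR',304,470,85),('thL',271,587,85)]: print(n,zz(x,y,3,220,20,z))
E
```

```text
pointer [657.2 -37.9  30. ]
pointerz34 [656.2 -38.3  34. ]
index [609.4 -41.8  37. ]
bar1 [649.4 -37.7  30. ]
bar2 [591.6 -40.8  30. ]
tick1 [633.3 -29.8  30. ]
tick [593.7 -31.5  30. ]
plL [529.8 -43.3  85. ]
plR [ 536.  -158.3   85. ]
BL [475.5 -32.1  16. ]
BR [ 482.9 -178.8   16. ]
topR [ 682.9 -166.7   16. ]
thumb tipR [ 493.5 -115.7   85. ]
thumb plateR [ 532.3 -112.    85. ]
thL [ 492.8 -104.8   85. ]
```

Run:
```python
from h import *
o=ctrl.get_obs();print(o['t'],o['ee_pos']);print(rel((508,-103,52),-1.518,o))
```

```text
5.55 [503.48771873 -77.58881832 200.27022202]
(array([ 0.171, -0.02 ,  0.988]), array([-0.   , -0.   ,  0.007]))
```

>>> move_arm --motion '[[[0.17, -0.02, 0.1], [0, 0, 0.007]], [[0.17, -0.02, 0.3], [0, 0, 0.007]], [[0.17, -0.02, 0.5], [0, 0, 0.007]], [[0.17, -0.02, 0.66], [0, 0, 0.007]], [[0.17, -0.02, 0.66], [0, 0, 0.007]]]'

```text
t: 6.18
ee_pos: [506.7, -103.0, 99.7]
orientation: [2.277, -2.162, -0.005]
ft_force: [-0.0, 0.4, 0.5]
width: 87.6
```

Run:
```python
from h import *
o,im=save('wrist','w2.png');print(o['t'],o['ee_pos'],o['ft_force'])
p=cv2.imread('pics/w2.png'); cv2.imwrite('pics/w2z.png',cv2.resize(p,(800,600),interpolation=cv2.INTER_CUBIC))
print(rel((508,-103,52),-1.518,o))
```

```text
6.175 [ 506.72591    -102.96159727   99.74557477] [-0.03667082  0.36674818  0.54158535]
(array([ 0.001, -0.01 ,  0.318]), array([ 0.003,  0.001, -0.001]))
```

View pics/w2z.png

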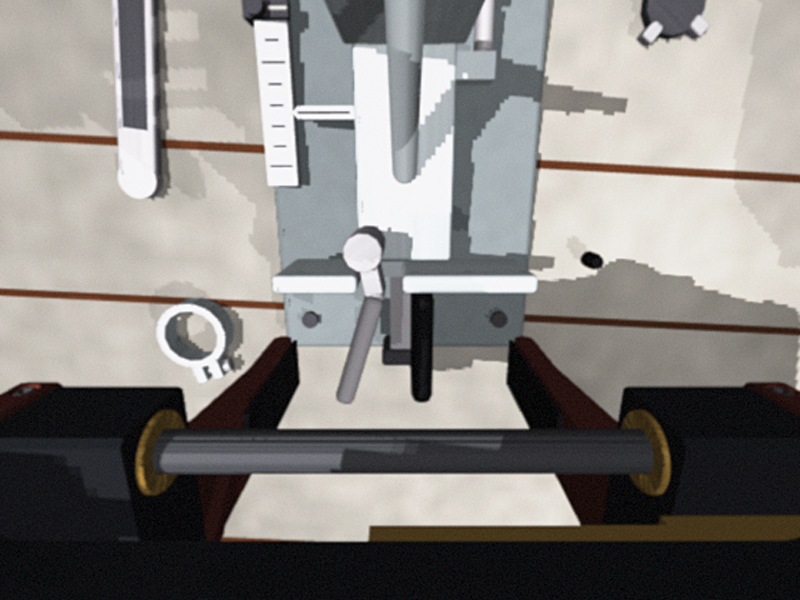

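>>> move_arm --motion '[[[0, -0.01, 0.1], [0, 0, 0]], [[0, -0.01, 0.2], [0, 0, 0]], [[0, -0.01, 0.32], [0, 0, 0]], [[0, -0.08, 0.32], [0, 0, 0]], [[0, -0.08, 0.32], [0, 0, 0]]]'

```text
t: 6.85
ee_pos: [520.6, -102.7, 52.9]
orientation: [2.278, -2.163, -0.001]
ft_force: [0.6, 0.3, 0.5]
width: 88.0
```

Run:
```python
from h import *
o,im=save('wrist','w3.png');print(o['t'],o['ee_pos'],o['orientation'],o['ft_force'])
p=cv2.imread('pics/w3.png'); cv2.imwrite('pics/w3z.png',cv2.resize(p,(800,600),interpolation=cv2.INTER_CUBIC))
R=np.array([[np.cos(.053),np.sin(.053)],[-np.sin(.053),np.cos(.053)]]);print(R@(o['ee_pos'][:2]-[642.8,-95.3]))
```

```text
6.85 [ 520.58959867 -102.73138375   52.90256722] [ 2.27813495e+00 -2.16278878e+00 -5.12131244e-04] [0.64204576 0.33817847 0.46436795]
[-122.43247597   -0.94682951]
```

View pics/w3z.png

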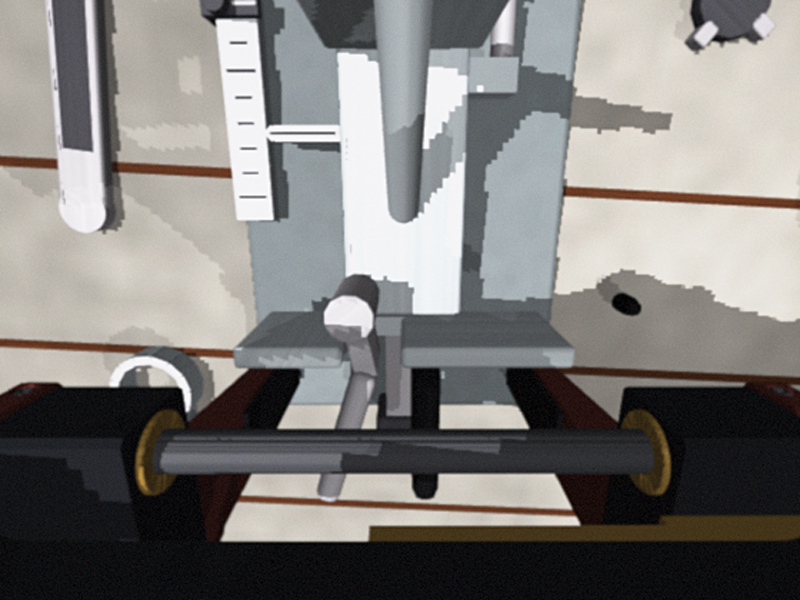

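>>> move_arm --motion '[[[0, -0.04, 0], [0, 0, 0]], [[0, -0.11, 0], [0, 0, 0]], [[0, -0.18, 0], [0, 0, 0]], [[0, -0.25, 0], [0, 0, 0]], [[0, -0.28, 0], [0, 0, 0]]]'

```text
t: 7.52
ee_pos: [560.9, -100.5, 53.2]
orientation: [2.277, -2.161, -0.003]
ft_force: [-6.5, -1.4, 3.1]
width: 87.7
```

Run:
```python
from h import *
o,im=save('wrist','w4.png');print(o['t'],o['ee_pos'],o['ft_force'],o['moment'])
p=cv2.imread('pics/w4.png'); cv2.imwrite('pics/w4z.png',cv2.resize(p,(800,600),interpolation=cv2.INTER_CUBIC))
p=cv2.imread('pics/w4.png')[40:140,120:280]; cv2.imwrite('pics/w4d.png',cv2.resize(p,None,fx=5,fy=5,interpolation=cv2.INTER_CUBIC))
R=np.array([[np.cos(.053),np.sin(.053)],[-np.sin(.053),np.cos(.053)]]);print(R@(o['ee_pos'][:2]-[642.8,-95.3]))
```

```text
7.525 [ 560.94121735 -100.4768872    53.24997318] [-6.4623405  -1.38675659  3.11788914] [-0.041811   1.0903896  0.3075914]
[-82.01808549  -0.83313335]
```

View pics/w4z.png

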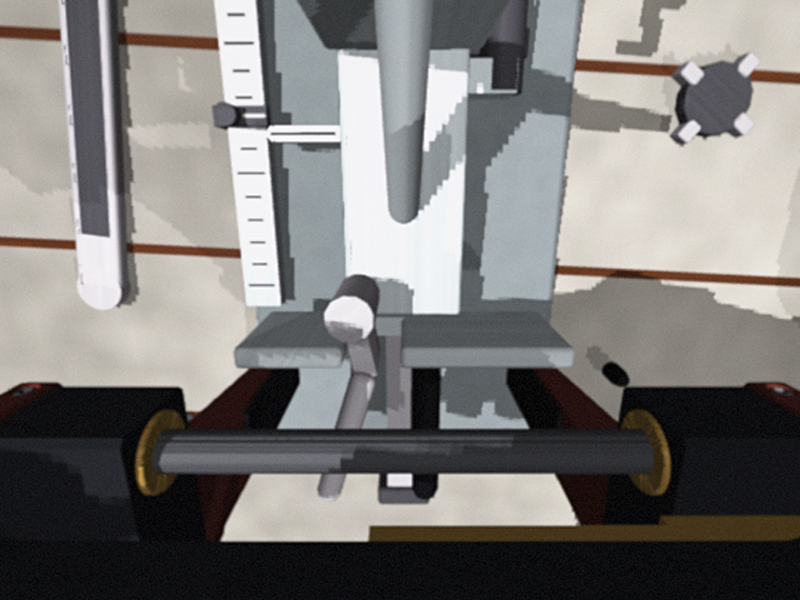

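View pics/w4d.png

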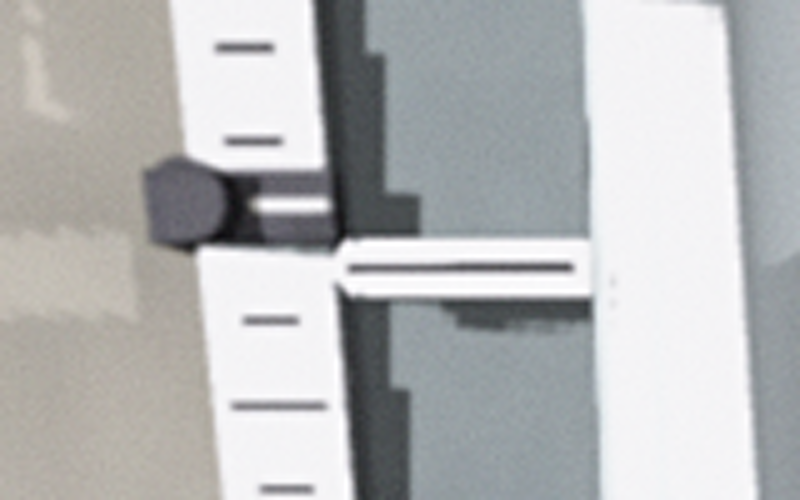

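```bash
cat >> h.py <<'E'
def meas(o,im,P,I,f,u,v,zp=30,zi=37):
    c,s=np.cos(.053),np.sin(.053); 
    q=lambda x,y,z: wray(im,o,(u+(x+.5)/f-.5,v+(y+.5)/f-.5),z)
    st=lambda w: np.array([[c,s],[-s,c]])@(w[:2]-[642.8,-95.3])
    a,b=st(q(*P,zp)),st(q(*I,zi)); return a.round(1),b.round(1),(a-b)[0].round(2)
E
python3 - <<'E'
from h import *
o=ctrl.get_obs(); im=ctrl.get_image('wrist')
print(meas(o,im,(330,203),(346,266),5,120,40), meas(o,im,(330,203),(346,266),5,120,40,33,39),o['ee_pos'],o['ft_force'])
R=Rn.from_rotvec(o['orientation']).as_matrix(); print(R@im['mount'][:3,3]+o['ee_pos'])
E
```

```text
(array([17.5, 56.6]), array([ 9.9, 53.3]), np.float64(7.64)) (array([17.1, 55.7]), array([ 9.7, 52.7]), np.float64(7.42)) [ 561.4955439  -100.47262304   53.27063773] [-4.23946145 -0.90191606  0.24808814]
[634.59603211 -95.5322032  215.52979472]
```

>>> move_arm --motion '[[[0, -0.02, 0], [0, 0, 0]], [[0, -0.04, 0], [0, 0, 0]], [[0, -0.05, 0], [0, 0, 0]], [[0, -0.05, 0], [0, 0, 0]], [[0, -0.05, 0], [0, 0, 0]]]'

```text
t: 8.25
ee_pos: [568.4, -100.1, 53.2]
orientation: [2.277, -2.162, -0.002]
ft_force: [-5.1, -0.5, 0.8]
width: 88.2
```

```bash
cat > shot.py <<'E'
import sys; from h import *
n=sys.argv[1]
o,im=save('wrist',n+'.png');print(o['t'],o['ee_pos'].round(2),o['ft_force'].round(1),o['moment'].round(2),o['width'])
p=cv2.imread('pics/'+n+'.png'); cv2.imwrite('pics/'+n+'z.png',cv2.resize(p,(800,600),interpolation=cv2.INTER_CUBIC))
p=p[50:130,140:270]; cv2.imwrite('pics/'+n+'d.png',cv2.resize(p,None,fx=6,fy=6,interpolation=cv2.INTER_CUBIC))
E
python3 shot.py w5
```

```text
8.25 [ 568.38 -100.12   53.25] [-5.1 -0.5  0.8] [-0.05  0.98  0.32] 88.24951069255818
```

View pics/w5d.png

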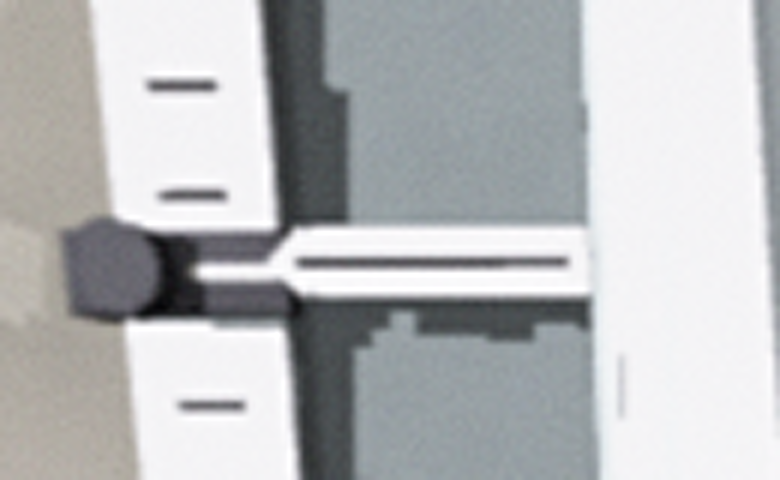

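Run:
```python
from h import *
o=ctrl.get_obs(); im=ctrl.get_image('wrist')
for a,b in [(30,37),(33,39),(30,40),(34,37)]: print(meas(o,im,(275,270.5),(285,262),6,140,50,a,b))
print(o['ee_pos'],o['ft_force'],o['width'])
```

```text
(array([16.5, 57.4]), array([16.5, 54.2]), np.float64(-0.08))
(array([16.2, 56.5]), array([16.3, 53.6]), np.float64(-0.17))
(array([16.5, 57.4]), array([16.2, 53.3]), np.float64(0.22))
(array([16.1, 56.2]), array([16.5, 54.2]), np.float64(-0.47))
[ 568.36737895 -100.09908771   53.2394882 ] [-4.08760856  0.21197956  1.57090104] 87.54237800507131
```

>>> move_arm --motion '[[[0, 0, 0], [0, 0, 0]], [[0, 0, 0], [0, 0, 0]], [[0, 0, 0], [0, 0, 0]], [[0, 0, 0], [0, 0, 0]], [[0, 0, 0], [0, 0, 0]]]' --gripper 0.4

```text
t: 8.98
ee_pos: [568.0, -99.2, 53.0]
orientation: [2.277, -2.163, -0.005]
ft_force: [-5.5, 5.5, -0.7]
width: 41.5
```

```bash
python3 shot.py w6
```

```text
8.975 [568.02 -99.22  52.99] [-5.5  5.5 -0.7] [0.93 0.94 0.13] 41.53265553365078
```

View pics/w6d.png

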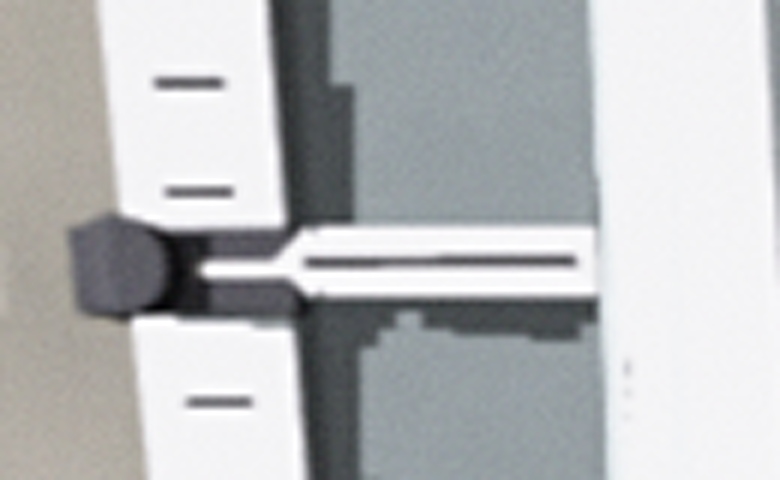

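View pics/w6z.png

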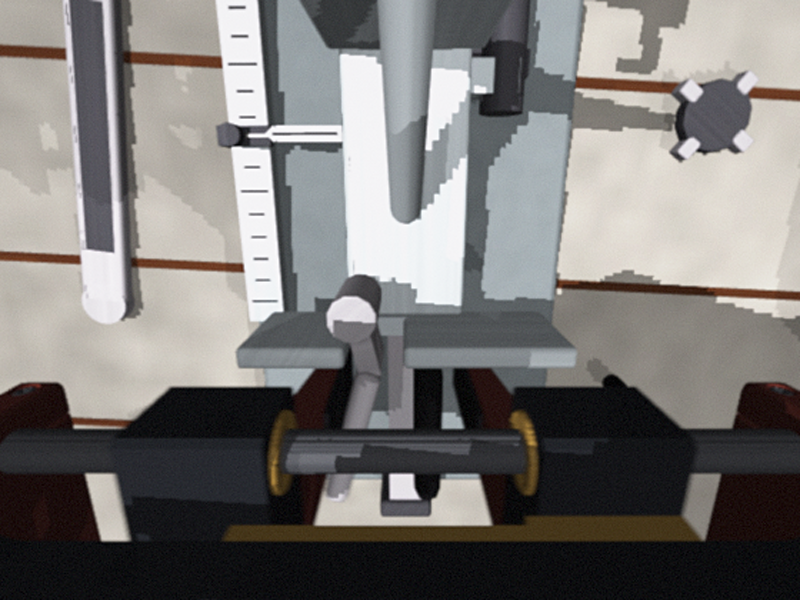

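>>> move_arm --motion '[[[0, -0.003, 0], [0, 0, 0]], [[0, -0.003, 0], [0, 0, 0]], [[0, -0.003, 0], [0, 0, 0]], [[0, -0.003, 0], [0, 0, 0]], [[0, -0.003, 0], [0, 0, 0]]]' --gripper 0.34

```text
t: 9.65
ee_pos: [567.9, -98.8, 52.9]
orientation: [2.277, -2.163, -0.007]
ft_force: [-6.9, 6.1, 1.1]
width: 30.3
```

```bash
python3 shot.py w7
```

```text
9.65 [567.86 -98.76  52.88] [-6.9  6.1  1.1] [1.07 1.15 0.12] 30.31533799611902
```

View pics/w7d.png

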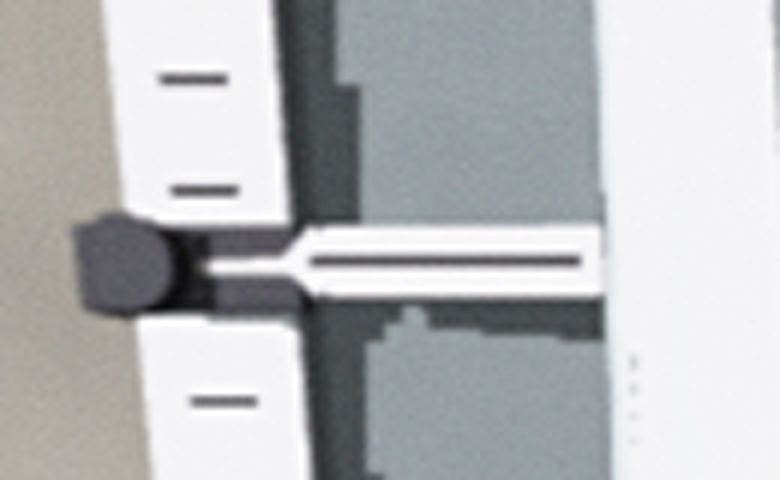

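>>> move_arm --motion '[[[0, -0.005, 0], [0, 0, 0]], [[0, -0.005, 0], [0, 0, 0]], [[0, -0.005, 0], [0, 0, 0]], [[0, -0.005, 0], [0, 0, 0]], [[0, -0.005, 0], [0, 0, 0]]]' --gripper 0.31

```text
t: 10.32
ee_pos: [567.9, -99.7, 52.9]
orientation: [2.276, -2.162, -0.007]
ft_force: [-10.0, 0.2, 3.5]
width: 27.5
```

```bash
python3 shot.py w8
```

```text
10.325 [567.86 -99.7   52.87] [-10.    0.2   3.5] [0.06 1.58 0.11] 27.486788371041918
```

View pics/w8d.png

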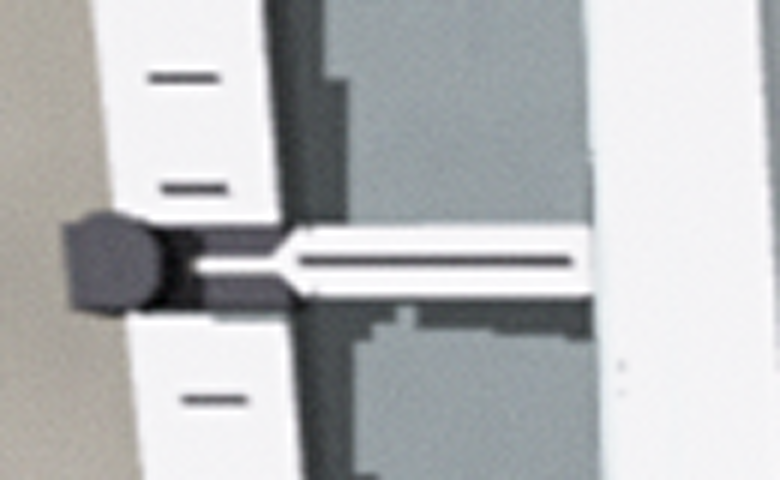

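View pics/w8z.png

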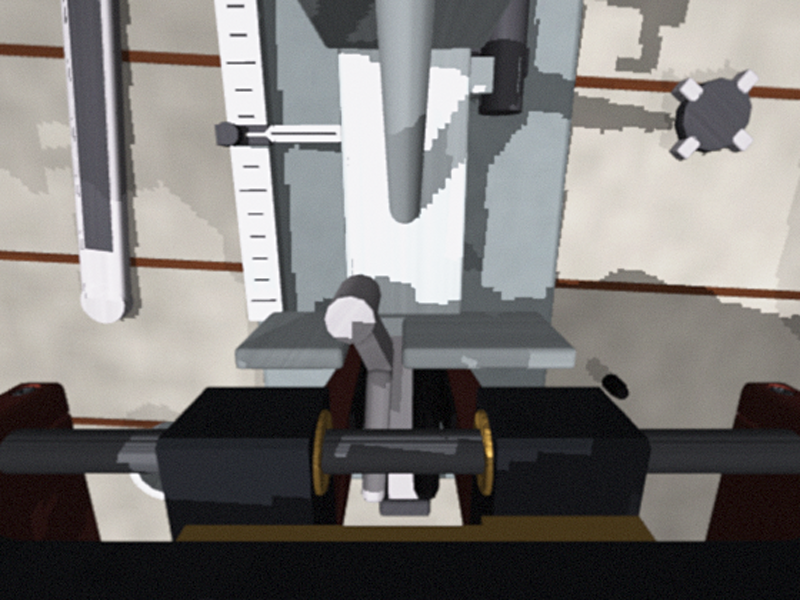

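>>> move_arm --motion '[[[0, -0.004, 0], [0, 0, 0]], [[0, -0.007, 0], [0, 0, 0]], [[0, -0.007, 0], [0, 0, 0]], [[0, -0.007, 0], [0, 0, 0]], [[0, -0.007, 0], [0, 0, 0]]]'

```text
t: 11.0
ee_pos: [568.2, -99.7, 52.9]
orientation: [2.275, -2.161, -0.008]
ft_force: [-12.4, -0.9, 5.2]
width: 27.7
```

```bash
python3 shot.py w9
```

```text
11.0 [568.22 -99.67  52.87] [-12.4  -0.9   5.2] [-0.07  1.9   0.08] 27.65135279891943
```

View pics/w9d.png

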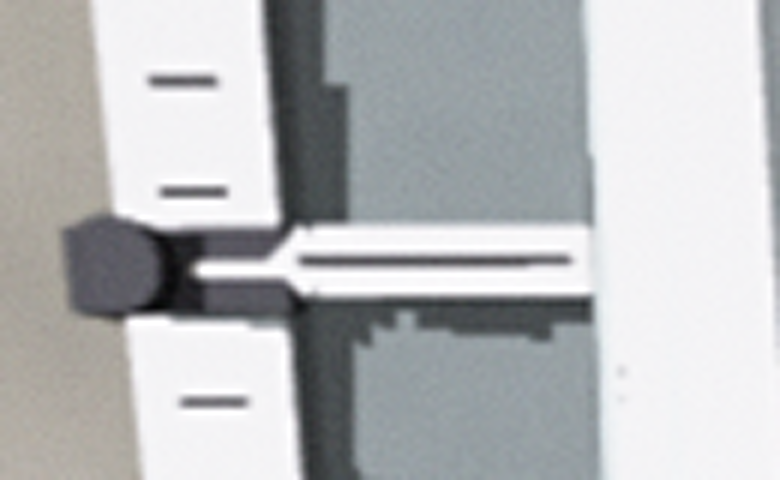

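>>> move_arm --motion '[[[0, -0.006, 0], [0, 0, 0]], [[0, -0.006, 0], [0, 0, 0]], [[0, -0.006, 0], [0, 0, 0]], [[0, -0.006, 0], [0, 0, 0]], [[0, -0.006, 0], [0, 0, 0]]]' --gripper 0

```text
t: 11.68
ee_pos: [568.9, -100.9, 52.8]
orientation: [2.274, -2.161, -0.007]
ft_force: [-13.1, -8.0, 5.9]
width: 24.6
```

```bash
python3 shot.py w10
```

```text
11.675 [ 568.88 -100.91   52.84] [-13.1  -8.    5.9] [-1.09  1.98 -0.11] 24.62911762262438
```

View pics/w10d.png

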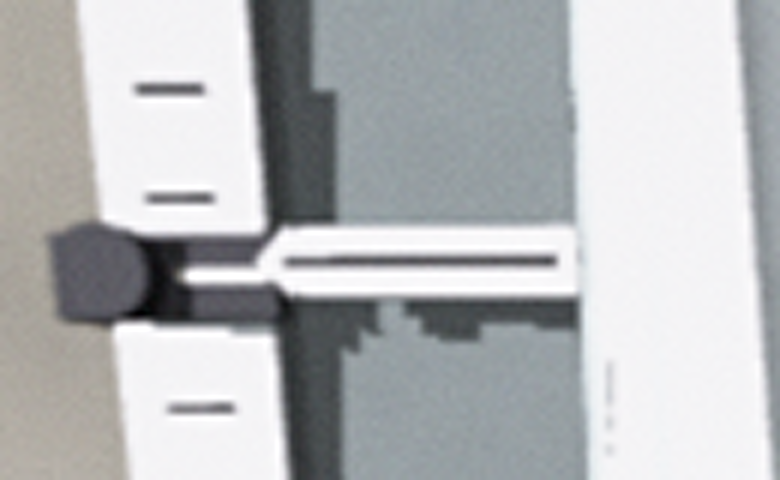

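View pics/w10z.png

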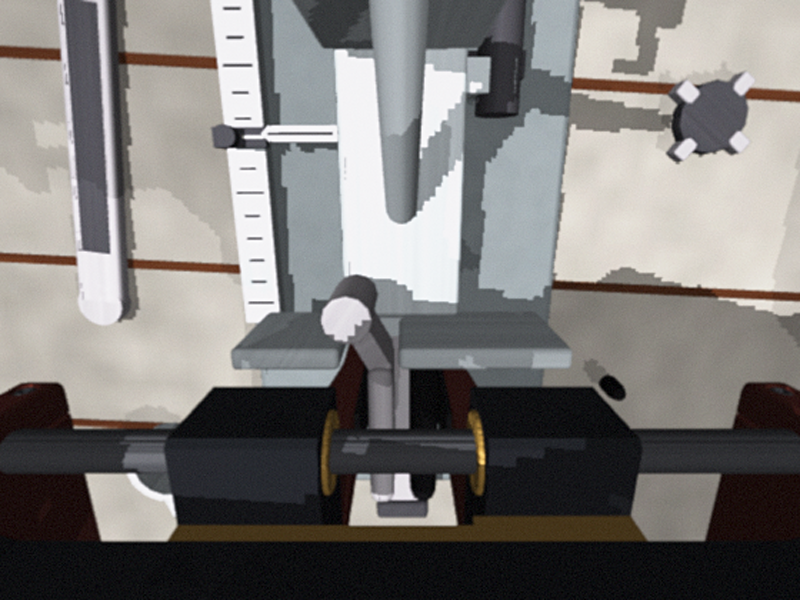

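Run:
```python
from h import *
o,im=save('wrist','w11.png'); print(o['t'],o['ee_pos'].round(2),o['ft_force'].round(1),o['width'])
p=cv2.cvtColor(cv2.imread('pics/w11.png'),cv2.COLOR_BGR2GRAY).astype(float)
print(p[88:104,168:200:2].astype(int))
for a,b in [(30,37),(33,39),(30,40),(34,37)]: print(meas(o,im,(255,274.5),(265,261),6,140,50,a,b))
```

```text
11.725 [ 568.86 -100.93   52.83] [-13.7  -7.8   4.9] 24.671552523268566
[[230 230 229 228 228 231 228 225 120 154 222 242 247 247 247 245]
 [136 131 135 133 132 134 133 129  91 226 248 249 248 248 248 248]
 [ 48  53  84  83  87  88  87  85 132 247 248 248 247 248 248 247]
 [ 35  48  92  90  89  89  88  85 207 249 247 246 249 249 247 249]
 [ 42  42  88  91  85  90  88 114 241 244 214 212 212 208 181 173]
 [ 33  45  90  95  94  92  98 147 249 234 116 110 112 103  86  85]
 [ 38  87 168 169 172 173 169 194 248 242 165 177 170 175 174 177]
 [ 43 152 254 251 252 250 251 247 247 250 244 247 247 246 248 248]
 [ 49 150 255 253 251 251 251 250 220 241 250 248 249 248 247 248]
 [ 33  78 151 154 154 157 152 153 121 174 251 250 249 248 248 249]
 [ 34  30  75  89  81  88  83  82  87  83 226 240 249 249 248 250]
 [ 37  37  76  88  88  91  90  91  92  45 125 144 160 161 156 162]
 [ 41  36  79  89  90  93  92  89  93  49  48  69  73  74  79  75]
 [ 33  36  77  92  86  91  91  89  91  54  38  66  73  71  73  73]
 [ 34  29  63  82  82  77  78  80  85  50  40  71  80  79  83  81]
 [ 64  65  72  78  74  79  79  81  80  46  45  75  75  80  77  76]]
(array([16.4, 58.2]), array([17. , 54.9]), np.float64(-0.57))
(array([16.1, 57.2]), array([16.8, 54.3]), np.float64(-0.65))
(array([16.4, 58.2]), array([16.7, 54. ]), np.float64(-0.28))
(array([16. , 56.9]), array([17. , 54.9]), np.float64(-0.93))
```

>>> move_arm --motion '[[[0.002, 0.003, 0], [0, 0, 0]], [[0.005, 0.006, 0], [0, 0, 0]], [[0.005, 0.006, 0], [0, 0, 0]], [[0.005, 0.006, 0], [0, 0, 0]], [[0.005, 0.006, 0], [0, 0, 0]]]' --gripper 0

```text
t: 12.4
ee_pos: [568.8, -100.9, 52.9]
orientation: [2.275, -2.162, -0.007]
ft_force: [-9.8, -2.0, 3.5]
width: 24.8
```

```bash
python3 shot.py w12
python3 - <<'E'
import cv2
p=cv2.cvtColor(cv2.imread('pics/w12.png'),cv2.COLOR_BGR2GRAY)
print(p[88:102,168:200:2])
E
```

```text
12.4 [ 568.85 -100.93   52.86] [-9.8 -2.   3.5] [-0.47  1.67 -0.1 ] 24.814889913675213
[[229 231 228 229 227 226 229 230 137 140 207 244 249 247 246 246]
 [133 132 133 131 133 132 133 130  96 199 248 249 249 248 248 247]
 [ 47  52  88  85  87  86  84  81 122 243 247 248 247 247 246 246]
 [ 36  44  90  91  89  90  88  82 188 250 246 248 248 248 248 248]
 [ 37  43  90  89  87  89  85 112 240 242 217 215 215 215 217 215]
 [ 39  30  74  84  95  98  95 147 248 235 101  96  94  95  96  91]
 [ 36  67 145 153 164 170 175 191 248 244 148 143 145 142 143 134]
 [ 40 147 255 253 251 250 251 248 246 248 244 247 246 248 248 248]
 [ 44 150 255 251 251 252 251 250 235 243 249 250 248 249 248 249]
 [ 30  73 148 151 154 153 153 153 132 196 250 247 248 247 246 248]
 [ 30  33  73  83  85  86  81  86  85 113 239 218 249 249 251 248]
 [ 33  38  73  92  88  96  92  88  88  53 153 132 188 188 189 185]
 [ 36  33  77  92  88  93  90  91  93  44  58  69  96  91  94  91]
 [ 34  38  77  86  89  88  91  86  91  53  32  64  68  68  70  69]]
```

View pics/w12d.png

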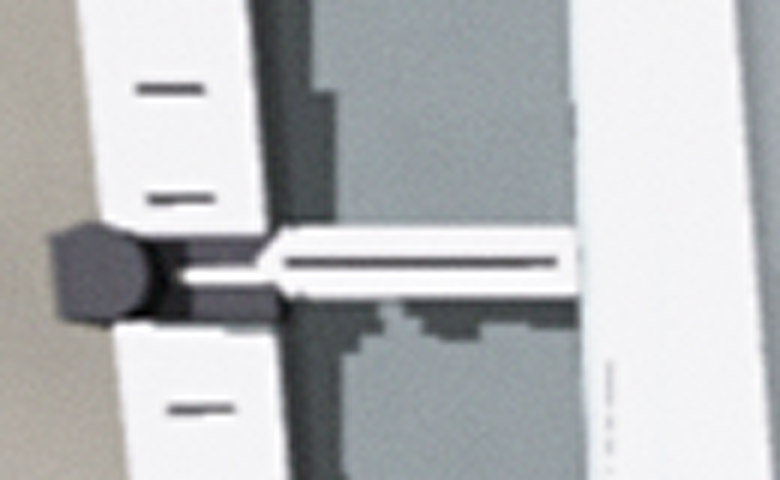

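Run:
```python
from h import *
o=ctrl.get_obs(); print(o['t'],o['ee_pos'],o['ft_force'],o['width'])
print(ctrl.close_job())
```

```text
12.45 [ 568.84968113 -100.95586911   52.85467564] [-9.82212543 -2.44759788  4.20821744] 24.30123663343544
the job is handed in; nothing more can be done
None
```

I pushed the sliding leg in about 48 mm by its plate and squeezed the cam lever shut against the thumb rest. The job was handed in at 12.5 s with the hand still clenched and pushing.

- **Leg position:** The index reads about 0.5 mm past the pointer line. Depending on the heights assumed for the two marks, that ranges from 0.3 to 0.9 mm. The leg ended slightly far because I pushed a little extra while the cam closed, then it locked. Easing the arm back about 0.9 mm lowered the push from 13.7 to 9.8 N but did not move the leg, so this offset stayed.
- **Lever:** The finger opening read 24.3 to 24.8 mm over the last readings, against the 25 mm expected with the lever shut. The view from the wrist camera also shows the blade lying beside the thumb rest.
- **Pointer and the rest of the shelf:** I saw no sign that the pointer shifted. Nothing else was touched on the way, though I did not check each bystander afterwards. In the readings I took, the wrist force never exceeded about 17 N.

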